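# Clamp the glue canister shut

### The arm

A 6-joint arm with a two-finger parallel gripper is mounted at the origin on the work surface. World frame = base frame: x ahead of the robot, y to its left, z up, the work surface at z = 0. Lengths are in m, angles in degrees, forces in N, time in s.
With the tool pointing down it reaches from about 0.4 to 0.825 m from the base axis. Payload 7 kg.
Tool frame: the origin (TCP) lies midway between the tips of the shut fingers; the grasp point (between the pads) lies 19 mm behind it; z points along the fingers, y is the line along which they close (so a half turn about z gives the same grasp; the last joint's range is limited). The gripper opens to 88 mm and grips with 3 to 60 N. Pads are 19 mm wide; open, the fingers measure 130 mm over their backs; the gripper's body (78 mm by 193 mm) begins 47 mm behind the grasp point.
Start: joints at [92.309, 20.546, 0.682, 0, -70.136, -16.507], TCP at [0.166, 0.654, 0.227] pointing down, gripper open.
Joint ranges: [-176.03, 176.03], [-82.01, 121.73], [-58.28, 71.71], [-173.87, 95.51], [-174.79, -0.11], [-173.66, 173.66]. Speed limits (degrees/s): [136.94, 136.94, 172.46, 180, 180, 180].

### API

Orientations are given as [roll, pitch, yaw] about the fixed x, y, z axes, in that order (R = Rz(yaw) Ry(pitch) Rx(roll)).
In Python, from plant import * gives the robot as it stands.
- The arm moves only by the tool move_arm, never from a script. Its argument "commands" is a list of rows, each a list of 7 numbers: the shift along the world's x, y, z in mm, then the turn, a rotation vector about the world's x, y, z in degrees, then the opening in per cent of the stroke, from 0 (shut) to 100 (fully open). In form: [[x, y, z, rx, ry, rz, fingers], ...]. A call has 1 to 20 rows; each row shifts and turns the commanded pose from where the row before left it; what a row does not reach is not made up. A row lasts 1/10 s, in which the tool goes at most 50 mm and 8.59 degrees, less where a joint would pass 70% of its speed; a pose out of reach is approached as far as the arm can. A call with a gripper value outside its range is refused whole. The fingers move at their own pace and stop on an object; "squeeze" is the grip in N (left out, the last holds). Time passes only in rows, so rows that do not move let the fingers close. It gives the time, the measured TCP pose, the force and the opening at its end, in the units of the state.
- get_state(): the state, without advancing time (a new reading comes with each control period).
- capture(name): name is "scene" or "top" or "wrist"; returns a dict with "frame" (420x560x3 uint8, blue, green, red), "camera_matrix" (3x3 intrinsics, pixels), "world_to_cam" (4x4, takes a point from world to camera coordinates); the wrist camera has in their place "tool_from_camera" (4x4, takes a point from camera to tool coordinates, whose origin is the TCP and whose axes are the flange's). Camera axes: x right, y up, looking along -z (the intrinsics and any distortion apply to the point x, -y, -z); pixel columns grow to the right and rows downward; lengths in m; the calibration is good to about 2 mm. A picture is of the moment at which its call begins: read the wrist's pose just before it. There is no depth.
- close_job(): hands the job in, once; it reports no verdict.
The state is a dict: "time_s": time; "joints": joint angles; "qd": joint speeds; "joint_torque": joint torques, N m; "tcp_pos": TCP position; "eef_rot": TCP orientation; "contact_force": force on the tool from outside, world axes, zero at the start; "moment": the same for the moment, N m; "gripper_width": finger opening in m.
Only numpy, scipy, OpenCV 4.12 (cv2) and the standard library are available. Lean on these libraries where they do the work, as an engineer would, in place of code of your own. Each camera call takes 0.05 s, during which the arm holds its last target. There are 200 camera calls.

### The job

The lid of the wide glue canister is down but not clamped: its wire bail is still thrown back over the lid hinge. Swing that bail up and over the lid and press it down on the other side, past its over-centre point, until it lies fully home over the two catch prongs, then let go. The narrow canister is already clamped: do not touch it.

Things in the scene. Friction and masses are not known exactly. Their poses are not given: they have to be found in the camera images.
- canister: Wide metal canister, 110 mm diameter, 150 to 154 mm tall to its flat lid (radius 53), on a 150 mm square plywood foot fixed to the bench. Origin: centre of the foot's underside, z up. Its -x side is the catch side: two upright prongs at y = -44 and 44 mm, ends 90 mm out, 158 mm high. Its +x side has the lid hinge. The bail pivots about the canister's y axis, 128 mm above the origin.
- bail (a joint): Swing of its wire bail, rad: 0 = upright, negative = thrown back over the hinge (starts -1.15 to -0.85), positive = over the catch side (canister -x), +1.15 = fully home at the stop. It squeezes the lid's gasket: takes up to about 8 N at the grip, most from -0.5 to 0.3, and springs back if let go there. Over centre at 0.6: beyond about 0.8 it pulls itself home.
- bail_grip (a point): Middle of the bail's crossbar: a straight round sleeve, 12 mm diameter, 96 mm long, parallel to the canister's y axis, 95 mm from the pivot axis (223 mm above the bench when upright, 167 mm at either stop). A 5 mm wire leg at each end, 62 mm either side of the middle, runs to the pivots. Between crossbar and lid, inside the legs, all is open.
- small_canister: The narrow canister of the same make, 76 mm in diameter, 120 mm tall to the lid, on a 116 mm square plywood foot fixed on the bench, its own bail already down over its catch prongs (reaching 75 mm out on its -x side). Origin: centre of the foot's underside. Not to be touched.
Mind the look-alikes: they are no part of the job. Leave any purple or red look-alike of the canister alone.

How it is judged (in metres and radians):
At the end, for the whole second after the job is handed in: The wide canister's bail lies at rest over the catch prongs, its joint above 1.0 rad (0.15 rad from the stop at most) (value of joint bail above 1 rad and velocity of joint bail between -0.1 and 0.1 rad/s); the robot touches nothing.
It fails at once if the robot touches the narrow canister (contact force between any of the fingers, the arm and small_canister above 1 N).
It also fails if it takes over 38 s, if anything falls off the work surface, if the arm or the gripper's body presses on something with over 40 N, if the wrist force passes 120 N, or if a joint passes its speed limit or range.

## Working session

There is one attempt and no reset: what is moved stays moved. The work goes in short steps, Python scripts to look and compute and a tool call to move; the robot and the scene stay as the last step left them, time stands still between calls to the robot, and variables do not carry over. Pictures are saved under pics/ and viewed, on a budget of 10 in all, crops included, one or two more only if the job needs it, and the job is handed in when it is done.

Besides the shell and the picture viewer there is one more tool, called after "Emit:" by a JSON object that holds its "fn" and its "kwargs". move_arm: Moves the arm, as the interface text tells. Its arguments: {"type":"object","properties":{"commands":{"type":"array"},"squeeze":{"type":"number"}},"required":["commands"]}

```bash
mkdir -p pics
python3 - <<'E'
from plant import *
import cv2,pickle
s=get_state();print({k:s[k] for k in("time_s","tcp_pos","eef_rot","gripper_width")})
d={}
for n in("scene","top","wrist"):
    c=capture(n);d[n]=c;cv2.imwrite(f"pics/{n}0.png",c["frame"])
d["state"]=s
pickle.dump(d,open("d0.pkl","wb"))
print({k:(v if k!="frame" else 0) for k,v in d["wrist"].items()})
print(d["scene"].keys())
E
```

```text
{'time_s': 0.0, 'tcp_pos': array([0.16546533, 0.6539088 , 0.22563275]), 'eef_rot': array([ 1.79907211e+02, -7.78465221e-03, -1.42052253e+01]), 'gripper_width': 0.08754864300751078}
{'frame': 0, 'camera_matrix': array([[317.68513224,   0.        , 277.9091674 ],
       [  0.        , 317.68513224, 210.03627957],
       [  0.        ,   0.        ,   1.        ]]), 'tool_from_camera': array([[-4.61404510e-05,  9.67863617e-01,  2.51475679e-01,
         6.79622731e-02],
       [ 9.99999263e-01,  3.49764040e-04, -1.16267097e-03,
         6.52606178e-04],
       [-1.21326408e-03,  2.51475440e-01, -9.67862920e-01,
        -1.58830575e-01],
       [ 0.00000000e+00,  0.00000000e+00,  0.00000000e+00,
         1.00000000e+00]])}
dict_keys(['frame', 'camera_matrix', 'world_to_cam'])
```

View pics/scene0.png

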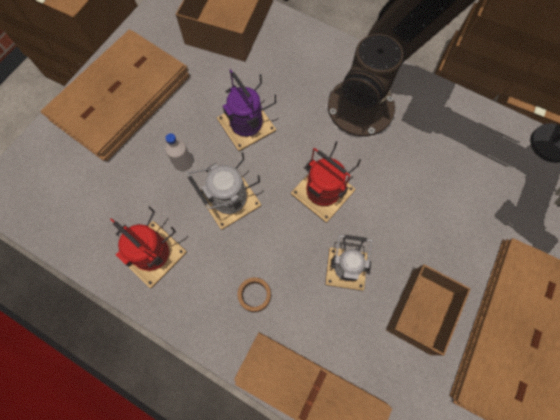

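View pics/top0.png

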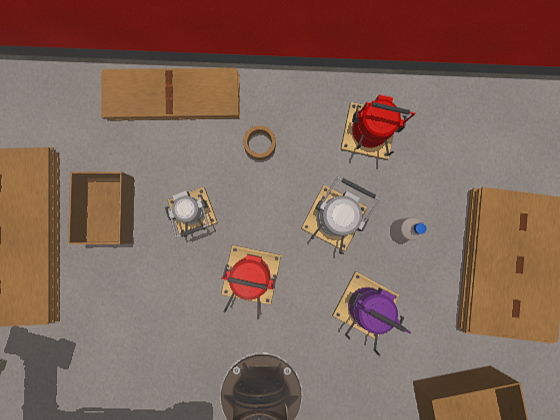

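The scene view shows the plain-metal wide canister at (225,185), with its bail's dark crossbar at (200,190). The top view shows it at (343,215), with the crossbar at (358,187) and the prongs at (310,240) and (340,250).

Look-alikes in the top view are red at (380,120), red at (250,278) and purple at (375,310). The narrow clamped canister is at (187,210). By the description I choose the metal wide one at (343,215), and check it with close crops.

```bash
cat > h.py <<'E'
import numpy as np,cv2
def ray(c,px,T=None):
    """origin, direction in world (T: world_from_tool for wrist)"""
    K=c["camera_matrix"];d=np.linalg.inv(K)@[px[0],px[1],1];d=np.array([d[0],-d[1],-d[2]])
    M=np.linalg.inv(c["world_to_cam"]) if T is None else T@c["tool_from_camera"]
    d=M[:3,:3]@d;return M[:3,3],d/np.linalg.norm(d)
def onz(c,px,z,T=None):
    o,d=ray(c,px,T);return o+d*(z-o[2])/d[2]
def proj(c,p):
    q=c["world_to_cam"]@np.r_[p,1];q=c["camera_matrix"]@np.array([q[0],-q[1],-q[2]]);return q[:2]/q[2]
def tri(rs):
    A=0;b=0
    for o,d in rs:
        P=np.eye(3)-np.outer(d,d);A=A+P;b=b+P@o
    x=np.linalg.solve(A,b);return x,[np.linalg.norm((np.eye(3)-np.outer(d,d))@(x-o)) for o,d in rs]
E
python3 - <<'E'
import pickle,cv2,numpy as np
from h import *
d=pickle.load(open("d0.pkl","rb"))
t,s=d["top"],d["scene"]
for p in([0,0,0],[.5,0,0],[0,.5,0]):print(p,proj(t,p),proj(s,p))
print(onz(t,(343,215),.152),onz(s,(225,182),.152),onz(t,(187,210),.12))
print(np.linalg.inv(t["world_to_cam"])[:3,3],np.linalg.inv(s["world_to_cam"])[:3,3])
a=cv2.resize(t["frame"][165:275,285:395],(550,550),interpolation=cv2.INTER_CUBIC)
b=cv2.resize(s["frame"][145:235,175:275],None,fx=5,fy=5,interpolation=cv2.INTER_CUBIC)
cv2.imwrite("pics/ct.png",a);cv2.imwrite("pics/cs.png",b)
E
```

```text
[0, 0, 0] [260.47696679 393.47102083] [360.2662931  106.66146686]
[0.5, 0, 0] [264.96420378 223.83790791] [288.6780783  223.88762409]
[0, 0.5, 0] [ 88.15273155 391.70843155] [495.56200604 173.29547672]
[ 0.52410008 -0.20862798  0.152     ] [ 0.52740732 -0.19923032  0.152     ] [0.52868707 0.2108077  0.12      ]
[ 0.46420925 -0.01245178  1.19288225] [0.83971321 0.15804322 1.2064535 ]
```

View pics/ct.png

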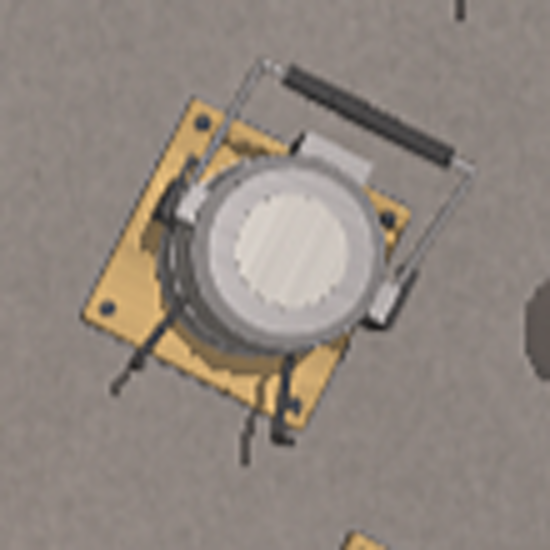

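View pics/cs.png

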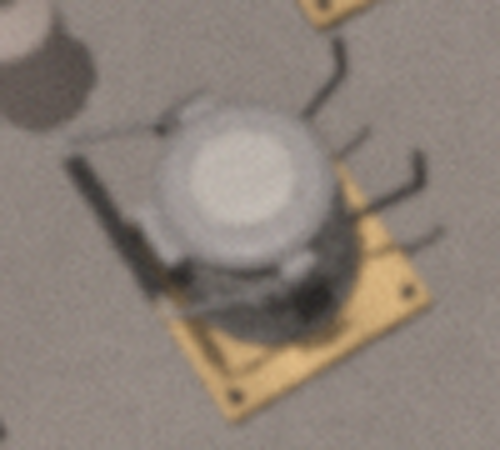

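The crops show the plain-metal canister with its bail thrown back. In the top crop the sleeve ends are at (287,73) and (453,158), the lid centre is about (293,253), and the prongs are on the lower left. In the scene crop the sleeve ends are at (75,160) and (155,295). The choice is right.

Run:
```python
import pickle
from h import *
d=pickle.load(open("d0.pkl","rb"));t,s=d["top"],d["scene"]
f=lambda p,o:(np.array(p)+.5)/5-.5+o
T=lambda p:f(p,(285,165)); S=lambda p:f(p,(175,145))
def sleeve(c,x0,y0,x1,y1):
    g=c["frame"][y0:y1,x0:x1].max(2);m=(g<70).astype(np.uint8)
    n,l,st,ce=cv2.connectedComponentsWithStats(m);
    return [(st[i].tolist(),ce[i]+(x0,y0)) for i in range(1,n) if st[i,4]>15]
print(sleeve(t,335,172,382,202));print(sleeve(s,185,172,210,208))
R=lambda a,b:tri([ray(t,T(a)),ray(s,S(b))])
for n,a,b in(("sleeveA",(287,73),(155,295)),("sleeveB",(453,158),(75,160)),("mid",(370,115.5),(115,227.5)),("lid",(293,250),(247,183)),
  ("prong1",(115,388),(418,155)),("prong2",(280,437),(338,45))):print(n,*R(a,b))
co=np.array([onz(t,T(p),.012) for p in((195,98),(410,212),(305,428),(83,318))]);print(co,co.mean(0))
for i in range(4):
    e=co[(i+1)%4]-co[i];print(np.linalg.norm(e),np.degrees(np.arctan2(e[1],e[0])))
```

```text
[([7, 9, 33, 17, 63], array([358.98412698, 189.31746032]))]
[([5, 6, 17, 25, 57], array([198.43859649, 190.42105263]))]
sleeveA [ 0.61608616 -0.19983532  0.17997124] [np.float64(0.0004267738800112303), np.float64(0.0004267738800113981)]
sleeveB [ 0.57298836 -0.28538738  0.17999855] [np.float64(0.0018263778670557964), np.float64(0.0018263778670559538)]
mid [ 0.59460213 -0.24271899  0.17883865] [np.float64(0.0008738479868351905), np.float64(0.0008738479868350916)]
lid [ 0.52476371 -0.20866696  0.14245493] [np.float64(0.0024389974063110877), np.float64(0.002438997406311067)]
prong1 [ 0.45322936 -0.12451337  0.1372934 ] [np.float64(0.008430974816828921), np.float64(0.008430974816828874)]
prong2 [ 0.42619837 -0.20414336  0.15312782] [np.float64(0.000812799414280754), np.float64(0.0008127994142807387)]
[[ 0.62417718 -0.17454816  0.012     ]
 [ 0.55828523 -0.30666925  0.012     ]
 [ 0.42638937 -0.24434409  0.012     ]
 [ 0.48921936 -0.10923018  0.012     ]] [ 0.52451779 -0.20869792  0.012     ]
0.14764055255158637 -116.5065298372012
0.14587989401492124 154.70771307568276
0.14900797063106225 65.06086687990943
0.14993348705570342 -25.82642915898558
```

Canister centre is about (0.5245, -0.2087), with its +x axis at about -26°. The grip is at (0.5945, -0.2425, 0.180), which puts the bail near -1.0 rad. I'll lift, then traverse at z≈0.36.

Emit:
{"fn": "move_arm", "kwargs": {"commands": [[0, 0, 45, 0, 0, 0, 50], [0, 0, 45, 0, 0, 0, 50], [0, 0, 45, 0, 0, 0, 50], [18, -37.5, 0, 0, 0, -4.25, 50], [18, -37.5, 0, 0, 0, -4.25, 50], [18, -37.5, 0, 0, 0, -4.25, 50], [18, -37.5, 0, 0, 0, -4.25, 50], [18, -37.5, 0, 0, 0, -4.25, 50], [18, -37.5, 0, 0, 0, -4.25, 50], [18, -37.5, 0, 0, 0, -4.25, 50], [18, -37.5, 0, 0, 0, -4.25, 50], [18, -37.5, 0, 0, 0, -4.25, 50], [18, -37.5, 0, 0, 0, -4.25, 50], [18, -37.5, 0, 0, 0, -4.25, 50], [18, -37.5, 0, 0, 0, -4.25, 50], [18, -37.5, 0, 0, 0, -4.25, 50], [18, -37.5, 0, 0, 0, -4.25, 50], [18, -37.5, 0, 0, 0, -4.25, 50], [18, -37.5, 0, 0, 0, -4.25, 50], [18, -37.5, 0, 0, 0, -4.25, 50]], "squeeze": 30}}

```text
time_s: 2.15
tcp_pos: [0.4718, 0.0151, 0.3616]
eef_rot: [-180.0, 0.0, -86.6]
contact_force: [0.8, 0.3, -0.3]
gripper_width: 0.0434
```

Emit:
{"fn": "move_arm", "kwargs": {"commands": [[17.5, -36.8, 0, 0, 0, -4.2, 50], [17.5, -36.8, 0, 0, 0, -4.2, 50], [17.5, -36.8, 0, 0, 0, -4.2, 50], [17.5, -36.8, 0, 0, 0, -4.2, 50], [17.5, -36.8, 0, 0, 0, -4.2, 50], [17.5, -36.8, 0, 0, 0, -4.2, 50], [17.5, -36.8, 0, 0, 0, -4.2, 50], [0, 0, -40, 0, 0, 0, 50], [0, 0, -20, 0, 0, 0, 50], [0, 0, 0, 0, 0, 0, 50], [0, 0, 0, 0, 0, 0, 50]]}}

```text
time_s: 3.25
tcp_pos: [0.5942, -0.241, 0.3021]
eef_rot: [180.0, -0.0, -115.8]
contact_force: [0.6, -1.5, 0.6]
gripper_width: 0.044
```

Run:
```python
from plant import *
import cv2,pickle
s=get_state();c=capture("wrist");print(s["tcp_pos"],s["eef_rot"])
pickle.dump((s,c),open("w1.pkl","wb"));cv2.imwrite("pics/w1.png",c["frame"])
```

```text
[ 0.59416055 -0.24097161  0.3021096 ] [ 1.79998939e+02 -4.25906512e-02 -1.15835273e+02]
```

View pics/w1.png

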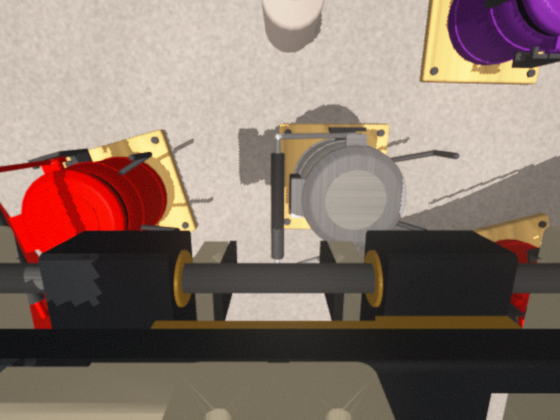

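The wrist view shows the sleeve vertical at column 278, rows 153–258, centred between the fingers (about 227–322) and aligned with the pads. A red look-alike is on the left, so I check its clearance.

Run:
```python
import pickle
from h import *
from scipy.spatial.transform import Rotation as Ro
s,c=pickle.load(open("w1.pkl","rb"));d=pickle.load(open("d0.pkl","rb"))
T=np.eye(4);T[:3,:3]=Ro.from_euler("xyz",s["eef_rot"],degrees=True).as_matrix();T[:3,3]=s["tcp_pos"]
a=np.radians(-26);R=np.array([[np.cos(a),np.sin(a)],[-np.sin(a),np.cos(a)]]);C=np.array([.5245,-.2087])
for p in((278,153),(278,258)):
  q=onz(c,p,.18,T);print(q,R@(q[:2]-C),R@(s["tcp_pos"][:2]-C))
# triangulate sleeve centre from wrist ends and top/scene ends
f=lambda p,o:(np.array(p)+.5)/5-.5+o
for w,a_,b_ in(((278,258),(287,73),(155,295)),((278,153),(453,158),(75,160))):
  print(tri([ray(c,w,T),ray(d["top"],f(a_,(285,165))),ray(d["scene"],f(b_,(175,145)))]))
print("red",[(z,R@(onz(d["top"],p,z)[:2]-C)) for p,z in(((380,120),.15),((372,104),.2),((408,112),.2),((250,278),.15))])
```

```text
[ 0.57438683 -0.28337775  0.18      ] [ 0.07757456 -0.04525097] [0.07675743 0.00153165]
[ 0.61728381 -0.1947753   0.18      ] [0.07728935 0.05318918] [0.07675743 0.00153165]
(array([ 0.61621945, -0.19790766,  0.18596906]), [np.float64(0.0008003629930871119), np.float64(0.001283279951008843), np.float64(0.0013315523425808404)])
(array([ 0.57357883, -0.28403497,  0.18327002]), [np.float64(0.0008297162041601293), np.float64(0.0021515389390314213), np.float64(0.0017928489893365152)])
red [(0.15, array([0.27757686, 0.02640883])), (0.2, array([0.28553168, 0.06965396])), (0.2, array([ 0.31093747, -0.02316755])), (0.15, array([-0.26080531,  0.14266603]))]
```

Emit:
{"fn": "move_arm", "kwargs": {"commands": [[0, 0, -30, 0, 0, 0, 50], [0, 0, -30, 0, 0, 0, 50], [0, 0, -30, 0, 0, 0, 50], [0, 0, -25, 0, 0, 0, 50], [0, 0, -18, 0, 0, 0, 50], [0, 0, 0, 0, 0, 0, 50], [0, 0, 0, 0, 0, 0, 0], [0, 0, 0, 0, 0, 0, 0], [0, 0, 0, 0, 0, 0, 0], [0, 0, 0, 0, 0, 0, 0], [0, 0, 0, 0, 0, 0, 0]], "squeeze": 35}}

```text
time_s: 4.4
tcp_pos: [0.5947, -0.241, 0.1694]
eef_rot: [-179.9, 0.0, -115.8]
contact_force: [-1.4, 0.6, 0.1]
gripper_width: 0.0111
```

Gripped: the opening is 11 mm on the 12 mm sleeve. Next, the arc increments.

```bash
python3 -c "
import numpy as np
th=np.linspace(-.955,1.125,27);u=np.array([.8988,-.4384])
P=np.c_[np.outer(-95*np.sin(th),u),95*np.cos(th)]
print([[*map(float,r),0,0,0,0] for r in np.diff(np.round(P,1),axis=0).round(1)])"
```

```text
[[-4.2, 2.0, 6.0, 0, 0, 0, 0], [-4.5, 2.3, 5.6, 0, 0, 0, 0], [-5.0, 2.4, 5.2, 0, 0, 0, 0], [-5.4, 2.6, 4.8, 0, 0, 0, 0], [-5.6, 2.8, 4.2, 0, 0, 0, 0], [-5.9, 2.9, 3.8, 0, 0, 0, 0], [-6.2, 3.0, 3.2, 0, 0, 0, 0], [-6.4, 3.1, 2.6, 0, 0, 0, 0], [-6.6, 3.2, 2.1, 0, 0, 0, 0], [-6.7, 3.3, 1.5, 0, 0, 0, 0], [-6.8, 3.3, 0.8, 0, 0, 0, 0], [-6.8, 3.3, 0.3, 0, 0, 0, 0], [-6.8, 3.3, -0.3, 0, 0, 0, 0], [-6.8, 3.3, -1.0, 0, 0, 0, 0], [-6.7, 3.3, -1.5, 0, 0, 0, 0], [-6.6, 3.2, -2.2, 0, 0, 0, 0], [-6.3, 3.1, -2.7, 0, 0, 0, 0], [-6.2, 3.0, -3.3, 0, 0, 0, 0], [-5.9, 2.9, -3.8, 0, 0, 0, 0], [-5.6, 2.7, -4.3, 0, 0, 0, 0], [-5.3, 2.6, -4.8, 0, 0, 0, 0], [-4.9, 2.4, -5.3, 0, 0, 0, 0], [-4.6, 2.2, -5.6, 0, 0, 0, 0], [-4.1, 2.0, -6.1, 0, 0, 0, 0], [-3.7, 1.8, -6.4, 0, 0, 0, 0], [-3.1, 1.6, -6.7, 0, 0, 0, 0]]
```

Emit:
{"fn": "move_arm", "kwargs": {"commands": [[-4.2, 2.0, 6.0, 0, 0, 0, 0], [-4.5, 2.3, 5.6, 0, 0, 0, 0], [-5.0, 2.4, 5.2, 0, 0, 0, 0], [-5.4, 2.6, 4.8, 0, 0, 0, 0], [-5.6, 2.8, 4.2, 0, 0, 0, 0], [-5.9, 2.9, 3.8, 0, 0, 0, 0], [-6.2, 3.0, 3.2, 0, 0, 0, 0], [-6.4, 3.1, 2.6, 0, 0, 0, 0], [-6.6, 3.2, 2.1, 0, 0, 0, 0], [-6.7, 3.3, 1.5, 0, 0, 0, 0], [0, 0, 0, 0, 0, 0, 0]]}}

```text
time_s: 5.5
tcp_pos: [0.5406, -0.2145, 0.2111]
eef_rot: [-179.5, 0.1, -115.8]
contact_force: [5.1, -4.1, 7.8]
gripper_width: 0.0107
```

The bail follows: the resistance is about 6.5 N along the swing and about 8 N radial. I raise the path 2 mm to ease the radial load.

Emit:
{"fn": "move_arm", "kwargs": {"commands": [[-6.8, 3.3, 1.8, 0, 0, 0, 0], [-6.8, 3.3, 1.3, 0, 0, 0, 0], [-6.8, 3.3, -0.3, 0, 0, 0, 0], [-6.8, 3.3, -1.0, 0, 0, 0, 0], [-6.7, 3.3, -1.5, 0, 0, 0, 0], [-6.6, 3.2, -2.2, 0, 0, 0, 0], [-6.3, 3.1, -2.7, 0, 0, 0, 0], [-6.2, 3.0, -3.3, 0, 0, 0, 0], [0, 0, 0, 0, 0, 0, 0]]}}

```text
time_s: 6.4
tcp_pos: [0.4849, -0.1871, 0.2004]
eef_rot: [-179.9, 0.1, -115.8]
contact_force: [1.8, 1.3, 4.4]
gripper_width: 0.0108
```

Emit:
{"fn": "move_arm", "kwargs": {"commands": [[-5.9, 2.9, -3.8, 0, 0, 0, 0], [-5.6, 2.7, -4.3, 0, 0, 0, 0], [-5.3, 2.6, -4.8, 0, 0, 0, 0], [-4.9, 2.4, -5.3, 0, 0, 0, 0], [-4.6, 2.2, -5.6, 0, 0, 0, 0], [-4.1, 2.0, -6.1, 0, 0, 0, 0], [-3.7, 1.8, -6.4, 0, 0, 0, 0], [-3.1, 1.6, -6.7, 0, 0, 0, 0], [0, 0, 0, 0, 0, 0, 0], [0, 0, 0, 0, 0, 0, 0]]}}

```text
time_s: 7.4
tcp_pos: [0.448, -0.1689, 0.1571]
eef_rot: [-179.9, 0.0, -115.8]
contact_force: [4.1, 2.5, 7.1]
gripper_width: 0.011
```

By geometry the grip is at about 1.13 rad, height about 0.168. I release and lift off.

Emit:
{"fn": "move_arm", "kwargs": {"commands": [[0, 0, 0, 0, 0, 0, 45], [0, 0, 0, 0, 0, 0, 45], [0, 0, 0, 0, 0, 0, 45], [0, 0, 0, 0, 0, 0, 45], [0, 0, 20, 0, 0, 0, 45], [0, 0, 40, 0, 0, 0, 45], [0, 0, 45, 0, 0, 0, 45], [0, 0, 45, 0, 0, 0, 45], [0, 0, 0, 0, 0, 0, 45], [0, 0, 0, 0, 0, 0, 45]]}}

```text
time_s: 8.4
tcp_pos: [0.4474, -0.169, 0.3073]
eef_rot: [-179.9, 0.1, -115.9]
contact_force: [-0.9, 0.4, -0.7]
gripper_width: 0.0392
```

Run:
```python
from plant import *
import cv2,pickle,numpy as np
s=get_state();c=capture("wrist");b=capture("scene");t=capture("top");pickle.dump((s,c,b,t),open("w2.pkl","wb"))
print(s["tcp_pos"],s["contact_force"])
r=cv2.resize(b["frame"][145:235,175:275],(467,420),interpolation=cv2.INTER_CUBIC)
w=cv2.resize(c["frame"],None,fx=.58,fy=.58)
o=np.zeros((420,800,3),np.uint8);o[:,:467]=r;o[:w.shape[0],470:470+w.shape[1]]=w
cv2.imwrite("pics/fin.png",o)
```

```text
[ 0.4473551  -0.16902967  0.30731597] [-0.87732668  0.36990201 -0.68901604]
```

View pics/fin.png

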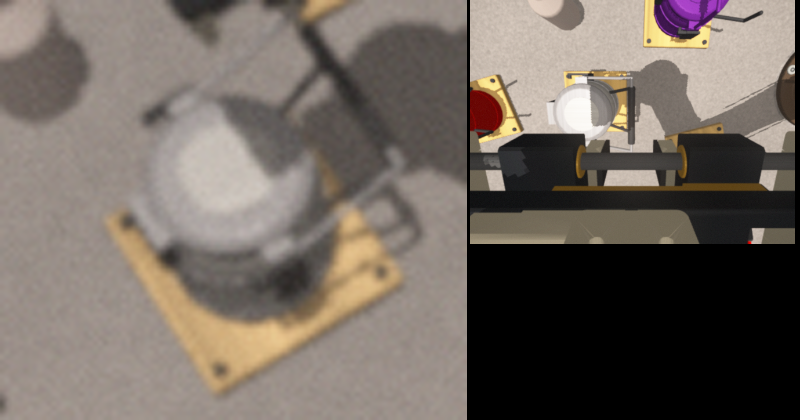

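The bail lies over the catch side. In the picture the sleeve runs from about (305,25) to (390,150) in the scene crop, and at column 632, rows 88–143 in the wrist inset. I check the angle, then hand in.

Run:
```python
import pickle
from h import *
from scipy.spatial.transform import Rotation as Ro
s,c,b,t=pickle.load(open("w2.pkl","rb"))
T=np.eye(4);T[:3,:3]=Ro.from_euler("xyz",s["eef_rot"],degrees=True).as_matrix();T[:3,3]=s["tcp_pos"]
m=(c["frame"].max(2)[140:228,268:292]<75).astype(np.uint8);n,l,st,ce=cv2.connectedComponentsWithStats(m)
i=1+st[1:,4].argmax();p=ce[i]+(268,140);print(p,st[i])
q=lambda x,y:((x+.5)/4.667-.5+175,(y+.5)/4.667-.5+145)
# crossbar line: wrist column ray plane vs scene ends
x,r=tri([ray(c,(p[0],152),T),ray(b,q(305,25))]);print("far end",x,r)
u=np.array([.8988,-.4384]);X=onz(c,p,.168,T);d=(X[:2]-[.5245,-.2087])@u;print(X,d,"theta(z=.168)",np.arctan2(-d,.04),"tri",np.arctan2(-(x[:2]-[.5245,-.2087])@u,x[2]-.128))
```

```text
[277.57001239 182.73853779] [  0   9  17  76 807]
far end [ 0.42769268 -0.21083854  0.17164824] [np.float64(0.0007222601969804936), np.float64(0.0007222601969805477)]
[ 0.44086103 -0.18526101  0.168     ] -0.08545036168112065 theta(z=.168) 1.1329862241590853 tri 1.1014785434304517
```

Both estimates (1.10 and 1.13 rad) are above 1.0, and the arm is clear with no contact force.

```bash
python3 -c "
from plant import *
print(close_job(),get_state()['time_s'])"
```

```text
the job is handed in; nothing more can be done
the job is handed in; nothing more can be done
```

The wide metal canister's bail is swung over and lying home on the catch prongs. I gripped its sleeve, took it along its arc past over-centre, released it and lifted about 150 mm clear. The last reading before hand-in was about 8.5 s of the allowed 38 s.

- **Bail angle:** the last images put it at about 1.10 rad (triangulated from two views) and 1.13 rad (cast onto the expected height). Both are above the required 1.0 and agree to about 0.03 rad.
- **Contact:** the residual wrist force after letting go was about 1 N, which is sensor noise. The highest reading in the swing was about 10 N.
- **Neighbours:** the narrow canister and the red and purple look-alikes were never approached; I crossed at about 0.36 m height.
- **Disagreements:** my planned arc was 2–3 mm low near the top, so I raised it partway. The sleeve's starting height came out between 179 and 186 mm depending on the views used. I took 182 mm, the height that also fits the 95 mm bail radius.
- **Not checked:** I took one set of images after release, so I did not measure that the bail is at rest, and the hand-in reports no verdict.

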